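Nudge the order pad square into its corner with the turner

ROBOT

A 6-joint arm with a two-finger parallel gripper is mounted at the origin on the work surface; the furniture and walls round the work are solid. World frame = base frame: x ahead of the robot, y to its left, z up, the work surface at z = 0. Lengths are in mm, angles in rad, forces in N, time in s.
With the tool pointing down it reaches from about 350 to 975 mm from the base axis. Payload 7.1 kg.
Tool frame: the origin (TCP) lies on the front face of the gripper's body, between the roots of the fingers; the fingertips stand 80 mm ahead of it and the grasp point (between the pads) lies 61 mm ahead of it (ctrl.tcp_to_grasp is the distance from the TCP to the grasp point, in mm); z points along the fingers, y is the direction in which the jaws open and shut (so a half turn about z gives the same grasp; the last joint's range is limited). The gripper opens to 88 mm and grips with 3 to 60 N. Pads are 20 mm wide; open, the fingers measure 115 mm over their backs; the gripper's body (75 mm by 178 mm) begins 61 mm behind the grasp point.
Start: joints at [-1.162, 0.423, 1.63, -0, 1.089, -0.019], TCP at [259.309, -568.651, 302.675] pointing down, gripper open.
Joint ranges: [-3, 3], [-0.9, 2.11], [0.09, 2.58], [-1.31, 4.45], [0.11, 2.69], [-2.54, 2.54]. Speed limits (rad/s): [2.39, 2.39, 3.01, 3.14, 3.14, 3.14].

INTERFACE

Orientations are given as a rotation vector (axis times angle).
In Python, from workcell import telemetry, get_image, ctrl gives the robot as it stands.
- The arm moves only by the tool send_rows, never from a script. Its argument "rows" is a list of rows, each a list of 5 numbers: the shift along the tool's x, y, z in m, then the turn about the tool's z in rad, then the opening, from -1 (shut) to 1 (fully open). A call has 1 to 5 rows; each row shifts and turns the commanded pose from where the row before left it, along the tool's axes as they then stand; what a row does not reach is not made up. A row lasts 1/10 s, in which the tool goes at most 50 mm and 8.59 degrees, less where a joint would pass 70% of its speed; a pose out of reach is approached as far as the arm can. A call with a gripper value outside its range is refused whole. The fingers move at their own pace and stop on an object; the grip force is fixed at half the most. Time passes only in rows, so rows that do not move let the fingers close. It gives the time, the measured TCP pose, the force and the opening at its end, in the units of the state.
- telemetry.get_obs(): the state, without advancing time (a new reading comes with each control period).
- get_image(name): name is "scene" or "top"; returns a dict with "color" (420x560x3 uint8, blue, green, red), "z_map" (420x560 float32, mm along the optical axis (not along the pixel's ray), 0 where there is no reading), "camera_matrix" (3x3 intrinsics, pixels), "rvec" (rotation vector, rad) and "tvec" (3), from world to camera coordinates, as OpenCV has them. Camera axes: x right, y down, z forward; pixel columns grow to the right and rows downward; lengths in mm; the calibration is good to about 2 mm. A picture is of the moment at which its call begins.
- ctrl.close_job(): hands the job in, once; it reports no verdict.
The state is a dict: "t": time; "qpos": joint angles; "qvel": joint speeds; "joint_torque": joint torques, N m; "ee_pos": TCP position; "orientation": TCP orientation; "ft_force": force on the tool from outside, world axes, zero at the start; "moment": the same for the moment, N m; "width": finger opening in mm.
Only numpy, scipy, OpenCV 4.12 (cv2) and the standard library are available. Lean on these libraries where they do the work, as an engineer would, in place of code of your own. Each camera call takes 0.05 s, during which the arm holds its last target.

TASK

The order pad belongs square in the inner corner of the blue fence on the table, its long edge against the long leg and a short edge against the short leg. The gripper must not touch the paper: pick up the turner and, holding it, slide the pad home with its blade until it rests against both legs (a gap of up to a centimetre will do). Then lay the turner flat on the table, not touching the pad, and let go.

Things in the scene. Friction and masses are not known exactly. Their poses are not given: they have to be found in the camera images.
- turner_grip (a point): Turner: slotted metal spatula, black handle, 318 x 76 x 24 mm, 80 g, lying flat. Point: on its thin shaft, 16 mm above the table as it lies, where to grip across the shaft. x axis: level, from handle to blade; y across; z up. Along x from here: handle -159 to -34 (24 wide, 1 to 22 mm above the table), shaft -44 to 74 (10 wide, 8 to 24 mm up), blade 68 to 159.
- turner_tip (a point): Middle of the turner blade's straight front edge, 4.5 mm above the table as it lies; 159 mm along x from turner_grip, same axes. Blade: 76 wide, 91 long, straight side edges 38 mm either side of the axis. It is thin: 0 to 5 mm above the table at the sides, 3 to 6 mm at the front, so push with the turner as low as it lay (at most 2 mm higher), else it rides over the pad.
- pad_center (a point): Order pad: a cream rectangular block of paper, 135 x 68 x 9 mm, about 120 g, lying flat and loose on the table near the fence. Point: its centre, 4.5 mm above the table. x axis: along its 135 mm length; y: across its 68 mm width; z: up.
- fence_corner (a point): Fence: an L of blue plastic strips 14 mm thick, 20 high, fixed to the table. Point: inner corner, at table height. Inner faces: long leg (110 mm) from it along +y (about the robot's left), short leg (60 mm) along -x (about toward the robot). The pad starts at -x, +y of it, some 15 mm or more from each leg; home, its centre is at x = -34, y = +68 mm in this frame, length along y.

How it is judged (in metres and radians):
On the way, in this order (a step that is already met when the one before it is completed fails the run):
1. the turner is held in the gripper (contact force between the fingers and turner above 1 N), for 0.2 s.
2. the pad lies home in the corner while the turner is still held (x of pad_center in the frame of fence_corner between -0.046 and -0.03 m and y of pad_center in the frame of fence_corner between 0.062 and 0.08 m and angle between the x axis of pad_center and the y axis of fence_corner, either way round below 0.18 rad and contact force between the fingers and turner above 1 N), for 0.1 s.
At the end, for the whole second after the job is handed in: The pad lies flat on the table in the corner, its long edge within about 10 mm of the long leg, a short edge within about 10 mm of the short leg, parallel to them within 10 degrees; the turner lies flat on the table (tilt under 8 degrees), does not touch the pad, and both are at rest (x of pad_center in the frame of fence_corner between -0.046 and -0.03 m and y of pad_center in the frame of fence_corner between 0.062 and 0.08 m and angle between the x axis of pad_center and the y axis of fence_corner, either way round below 0.18 rad and height (world z) of pad_center below 0.01 m and linear speed of each of order_pad, turner below 0.02 m/s and height (world z) of turner_grip below 0.026 m and angle between turner_grip's own z axis and vertical below 0.15 rad and contact force between turner and order_pad below 0.05 N).
It fails at once if the gripper or arm touches the pad (contact force between any of the fingers, the arm and order_pad above 0.5 N).
It fails at once if the pad is lifted off the table (its centre 20 mm up or more) (height (world z) of pad_center above 0.02 m).
It also fails if it takes over 42 s, if anything falls off the work surface, if the arm or the gripper's body presses on something with over 40 N, if the wrist force passes 120 N, or if a joint passes its speed limit or range.

## Working session

There is one attempt and no reset: what is moved stays moved. The work goes in short steps, Python scripts to look and compute and a tool call to move; the robot and the scene stay as the last step left them, time stands still between calls to the robot, and variables do not carry over. Pictures are saved under pics/ and viewed, and the job is handed in when it is done.

Besides the shell and the picture viewer there is one more tool, called after "Emit:" as name([rows], argument=value, ...), one row to a line, values as JSON. send_rows: Moves the arm, as the interface text tells. Its arguments: {"type":"object","properties":{"rows":{"type":"array"}},"required":["rows"]}

```bash
mkdir -p pics
python3 - <<'E'
from workcell import telemetry, get_image, ctrl
import cv2,numpy as np
for n in("scene","top"):
    im=get_image(n); cv2.imwrite(f"pics/{n}0.png",im["color"]); np.savez(f"{n}0.npz",**im)
    R=cv2.Rodrigues(im["rvec"])[0]; print(n,im["camera_matrix"].tolist(),(-R.T@im["tvec"].reshape(3)).round())
print(telemetry.get_obs())
E
```

```text
scene [[506.11019407035855, 0.0, 279.07692375499767], [0.0, 506.11019407035855, 212.81578330543388], [0.0, 0.0, 1.0]] [-308. -601.  539.]
top [[517.1740139347393, 0.0, 281.0149973721881], [0.0, 517.1740139347393, 212.51633731455698], [0.0, 0.0, 1.0]] [ 367. -201. 1214.]
{'t': 0.1, 'qpos': array([-1.16201610e+00,  4.23777370e-01,  1.63058078e+00,  1.19377478e-06,
        1.08860339e+00, -1.89681629e-02]), 'qvel': array([-0.00064301, -0.00011161, -0.00309679,  0.00160972,  0.00023575,
        0.00141701]), 'joint_torque': array([ 2.76798464e-04, -5.45617175e+01, -2.74322748e+01,  6.45949412e-02,
        1.88087794e-02, -2.93211531e-05]), 'ee_pos': array([ 259.15530008, -568.32148642,  301.98415583]), 'orientation': array([-3.06870207e+00, -6.66508954e-01,  4.14641638e-04]), 'ft_force': array([-0.39632646,  0.31665695, -0.32784157]), 'moment': array([ 0.02311412,  0.04386498, -0.04809946]), 'width': 87.87808480679381}
```

View pics/top0.png

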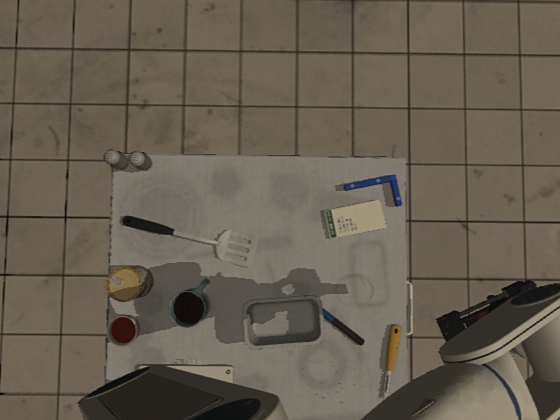

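View pics/scene0.png

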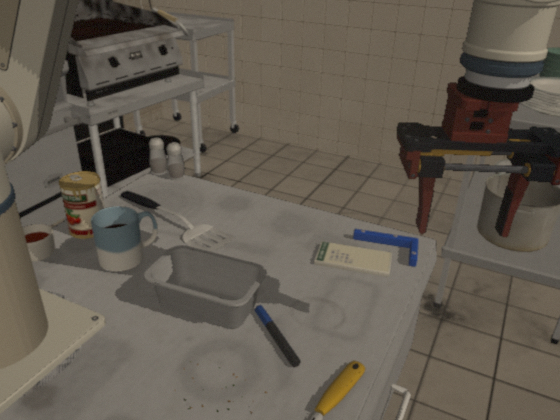

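The top view shows the turner from its handle at (122,218) to its blade at (255,250). The pad is centred near (353,220), and the blue L has its corner near (390,183). Next I'll measure these.

```bash
cat > h.py <<'E'
import cv2,numpy as np
def ray(im,px,z):
    px=np.asarray(px,float).reshape(-1,1,2)
    K=im["camera_matrix"];R=cv2.Rodrigues(im["rvec"])[0];C=-R.T@np.asarray(im["tvec"]).reshape(3)
    u=cv2.undistortPoints(px,K,None).reshape(-1,2)
    d=np.c_[u,np.ones(len(u))]@R
    return (C+d*((z-C[2])/d[:,2])[:,None])[:,:2]
def blobs(m,amin=60):
    n,l,s,c=cv2.connectedComponentsWithStats(m.astype(np.uint8))
    return [(l==i,s[i],c[i]) for i in range(1,n) if s[i][4]>amin]
E
python3 - <<'E'
import numpy as np,cv2
from h import *
im=dict(np.load("top0.npz")); c=im["color"]; hsv=cv2.cvtColor(c,cv2.COLOR_BGR2HSV)
for r in (c[150:275:1,100:420],): cv2.imwrite("pics/crop0.png",cv2.resize(r,None,fx=2.5,fy=2.5,interpolation=cv2.INTER_CUBIC))
h,s,v=cv2.split(hsv)
for nm,m,z in (("blue",(h>100)&(h<130)&(s>120),20),("cream",(h>15)&(h<45)&(s>20)&(v>150),9),("black",(v<55),15)):
    for b,st,ce in blobs(m):
        p=np.argwhere(b)[:,::-1].astype(np.float32)
        if ce[0]<100 or ce[0]>420 or ce[1]<150 or ce[1]>280: continue
        w=ray(im,p,z).astype(np.float32); r=cv2.minAreaRect(w)
        print(nm,st,ce.round(1),r,cv2.boxPoints(r).round(1).tolist())
print(hsv[220,320:390:4].tolist());
E
```

```text
blue [345 175  57  31 390] [378.8 185.3] ((504.1611328125, -425.3106689453125), (72.26306915283203, 121.3445053100586), 11.582728385925293) [[456.6000061035156, -373.1000061035156], [480.8999938964844, -492.0], [551.7000122070312, -477.5], [527.4000244140625, -358.6000061035156]]
cream [ 332  200   54   38 1225] [360.  217.2] ((449.18267822265625, -392.240478515625), (66.12713623046875, 118.18794250488281), 12.009235382080078) [[404.5, -341.29998779296875], [429.1000061035156, -456.8999938964844], [493.79998779296875, -443.20001220703125], [469.20001220703125, -327.6000061035156]]
black [122 216  52  19 497] [146.4 225.3] ((427.1013488769531, 96.35574340820312), (120.39920043945312, 24.052297592163086), 76.51175689697266) [[401.3999938964844, 40.599998474121094], [424.79998779296875, 35.0], [452.79998779296875, 152.10000610351562], [429.3999938964844, 157.6999969482422]]
[[18, 36, 120], [21, 32, 79], [52, 58, 66], [43, 61, 67], [21, 60, 161], [21, 57, 152], [21, 63, 161], [21, 59, 150], [21, 61, 158], [21, 63, 161], [20, 65, 160], [22, 63, 162], [21, 65, 160], [21, 63, 161], [21, 66, 163], [21, 63, 163], [21, 49, 145], [20, 36, 129]]
```

```bash
sleep 1; ls pics
```

```text
crop0.png
scene0.png
top0.png
```

View pics/crop0.png

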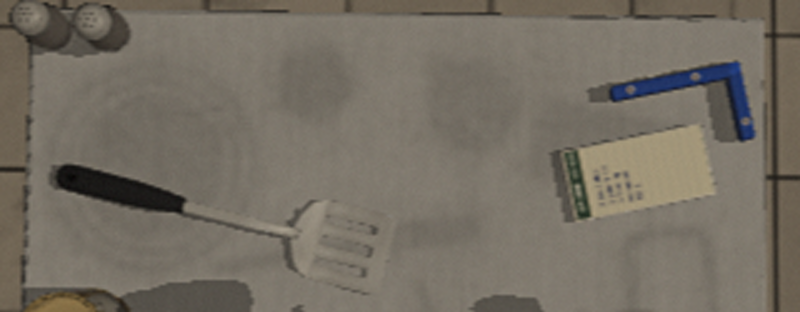

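Run:
```python
import numpy as np,cv2
from h import *
im=dict(np.load("top0.npz")); sc=dict(np.load("scene0.npz"))
f=lambda a:[100+a[0]/2.5-.3,150+a[1]/2.5-.3]
print("tipcorners",ray(im,[f((392,215)),f((372,293))],4.5).round(1))
print("shaft",ray(im,[f((185,207)),f((298,232))],16).round(1), "handle end",ray(im,[f((58,175))],12))
print("pad corners",ray(im,[f((703,124)),f((717,193)),f((577,222)),f((556,150))],9).round(1))
# scene check: fence / pad / handle
c=sc["color"]; h,s,v=cv2.split(cv2.cvtColor(c,cv2.COLOR_BGR2HSV))
for nm,m,z in (("blue",(h>100)&(h<130)&(s>120),20),("cream",(h>15)&(h<45)&(s>20)&(v>150),9)):
    for b,st,ce in blobs(m):
        if not(300<ce[0]<430 and 225<ce[1]<280): continue
        w=ray(sc,np.argwhere(b)[:,::-1].astype(np.float32),z).astype(np.float32); r=cv2.minAreaRect(w); print(nm,r,cv2.boxPoints(r).round(1).tolist())
cv2.imwrite("pics/scrop0.png",cv2.resize(c[180:290,110:440],None,fx=2.4,fy=2.4,interpolation=cv2.INTER_CUBIC))
# heights of obstacles
K=im["camera_matrix"];
for nm,px in (("mug",(190,305)),("mugrim",(190,291)),("pan",(283,303)),("can",(125,280)),("cup",(122,330)),("salt",(115,157)),("shaft",(196,237))):
    z=im["z_map"][px[1]-3:px[1]+4,px[0]-3:px[0]+4]; d=z.min(); H=1214-d; print(nm,H.round(),ray(im,[px],H).round())
```

```text
tipcorners [[ 406.1 -155.9]
 [ 333.4 -138.2]]
shaft [[411.3  35. ]
 [389.2 -69.7]] handle end [[440.12873748 154.18488161]]
pad corners [[ 493.9 -446.7]
 [ 429.2 -459.5]
 [ 400.9 -328.5]
 [ 468.1 -308.7]]
blue ((512.09912109375, -424.7393798828125), (47.94872283935547, 119.66703796386719), 9.808526992797852) [[478.29998779296875, -369.8999938964844], [498.70001220703125, -487.79998779296875], [545.9000244140625, -479.6000061035156], [525.5, -361.70001220703125]]
blue ((472.7750244140625, -488.5367126464844), (37.29572677612305, 10.665691375732422), 13.548806190490723) [[453.3999938964844, -487.70001220703125], [455.8999938964844, -498.1000061035156], [492.20001220703125, -489.3999938964844], [489.70001220703125, -479.0]]
mug 75.0 [[252. -16.]]
mugrim 104.0 [[284. -20.]]
pan 79.0 [[ 258. -218.]]
can 1214.0 [[ 367. -201.]]
cup 50.0 [[194. 137.]]
salt 1214.0 [[ 367. -201.]]
shaft 31.0 [[401. -19.]]
```

View pics/scrop0.png

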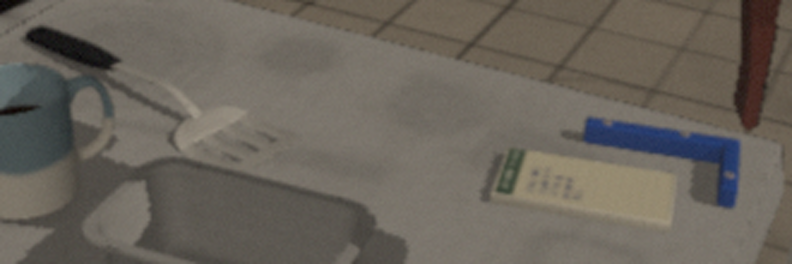

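```bash
cat >> h.py <<'E'
def cloud(im):
    z=im["z_map"];K=im["camera_matrix"];R=cv2.Rodrigues(im["rvec"])[0];v,u=np.nonzero(z>0);d=z[v,u]
    p=np.c_[(u-K[0,2])/K[0,0]*d,(v-K[1,2])/K[1,1]*d,d]-np.asarray(im["tvec"]).reshape(1,3)
    return p@R,u,v
E
python3 - <<'E'
import numpy as np
from h import *
for n in("top0","scene0"):
    p,u,v=cloud(dict(np.load(n+".npz")))
    for nm,(x0,x1,y0,y1,zl) in dict(mug=(200,345,-100,60,40),pan=(200,345,-330,-110,25),can=(200,400,60,220,40),pad=(420,470,-430,-340,4),table=(500,530,-250,-50,-10)).items():
        s=(p[:,0]>x0)&(p[:,0]<x1)&(p[:,1]>y0)&(p[:,1]<y1)&(p[:,2]>zl)&(p[:,2]<200)
        if s.any(): q=p[s]; print(n,nm,len(q),np.percentile(q,[1,50,99],axis=0).round().tolist())
E
```

```text
top0 mug 1255 [[209.0, -51.0, 45.0], [247.0, -12.0, 56.0], [304.0, 24.0, 93.0]]
top0 pan 739 [[202.0, -307.0, 26.0], [254.0, -228.0, 63.0], [274.0, -131.0, 69.0]]
top0 can 1251 [[214.0, 82.0, 41.0], [298.0, 114.0, 105.0], [334.0, 155.0, 111.0]]
top0 pad 773 [[421.0, -428.0, 5.0], [445.0, -385.0, 9.0], [468.0, -341.0, 14.0]]
top0 table 1054 [[500.0, -248.0, -6.0], [515.0, -153.0, -1.0], [530.0, -52.0, 4.0]]
scene0 mug 2138 [[205.0, -53.0, 41.0], [241.0, -25.0, 71.0], [300.0, 25.0, 92.0]]
scene0 pan 2727 [[202.0, -307.0, 26.0], [256.0, -206.0, 50.0], [270.0, -134.0, 66.0]]
scene0 can 1848 [[211.0, 81.0, 41.0], [279.0, 102.0, 90.0], [331.0, 157.0, 110.0]]
scene0 pad 762 [[420.0, -429.0, 6.0], [443.0, -387.0, 10.0], [469.0, -341.0, 12.0]]
scene0 table 639 [[500.0, -248.0, -2.0], [515.0, -157.0, -0.0], [530.0, -54.0, 3.0]]
```

Emit:
send_rows([
  [0.0245,-0.0305,0,0,1],
  [0.0245,-0.0305,0,0,1],
  [0.0245,-0.0305,0,0,1],
  [0.0245,-0.0305,0,0,1],
  [0.0245,-0.0305,0,0,1],
])

```text
t: 0.6
ee_pos: [307.5, -377.4, 302.4]
orientation: [-3.07, -0.666, 0.0]
ft_force: [1.2, 0.8, 0.4]
width: 88.0
```

Emit:
send_rows([
  [0.0245,-0.0305,0,0,1],
  [0.0245,-0.0305,0,0,1],
  [0.0245,-0.0305,0,0,1],
  [0.0245,-0.0305,0,0,1],
  [0.0245,-0.0305,0,0,1],
])

```text
t: 1.1
ee_pos: [355.6, -187.9, 302.6]
orientation: [-3.07, -0.666, 0.0]
ft_force: [0.5, 0.3, -0.4]
width: 87.4
```

Emit:
send_rows([
  [0.0245,-0.0305,0,0,1],
  [0.0245,-0.0305,0,0,1],
  [0.0245,-0.0305,0,0,1],
  [0.0245,-0.0305,0,0,1],
  [0.0245,-0.0305,0,0,1],
])

```text
t: 1.6
ee_pos: [403.8, 1.7, 302.7]
orientation: [3.07, 0.667, 0.0]
ft_force: [-0.2, -0.3, 0.6]
width: 87.8
```

Emit:
send_rows([
  [0,0,0,-0.13,1],
  [0,0,0,-0.13,1],
  [0,0,0,-0.13,1],
  [0,0,0,-0.13,1],
  [0,0,0,-0.13,1],
])

```text
t: 2.1
ee_pos: [403.7, 0.2, 302.5]
orientation: [-2.692, -1.62, 0.001]
ft_force: [-1.0, -0.6, 0.5]
width: 87.9
```

Emit:
send_rows([
  [0,0,0,-0.13,1],
  [0,0,0,-0.13,1],
  [0,0,0,0,1],
  [0,0,0,0,1],
  [0,0,0,0,1],
])

```text
t: 2.6
ee_pos: [403.8, 0.1, 302.6]
orientation: [-2.467, -1.945, 0.0]
ft_force: [-0.8, 0.3, -0.2]
width: 87.9
```

Emit:
send_rows([
  [0,0,0.04,0,1],
  [0,0,0.04,0,1],
  [0,0,0.04,0,1],
  [0,0,0.03,0,1],
  [0,0,0,0,1],
])

```text
t: 3.1
ee_pos: [401.8, 0.1, 149.9]
orientation: [-2.463, -1.943, 0.009]
ft_force: [-1.1, -0.4, -0.8]
width: 87.6
```

```bash
cat > snap.py <<'E'
import sys
from workcell import telemetry, get_image
from h import *
for n in sys.argv[2:]:
    im=get_image(n); np.savez(f"{n}{sys.argv[1]}.npz",**im); cv2.imwrite(f"pics/{n}{sys.argv[1]}.png",im["color"])
o=telemetry.get_obs(); r=o["orientation"]; print(o["t"],o["ee_pos"].round(1),r.round(3),"yheading",np.degrees(2*np.arctan2(r[1],r[0]))-90,o["ft_force"].round(1),o["width"])
E
python3 snap.py 1 scene top
```

```text
3.2 [4.039e+02 1.000e-01 1.528e+02] [-2.465e+00 -1.946e+00  2.000e-03] yheading -373.40360497400934 [-0.2  0.5  0.4] 87.93666261264947
```

View pics/scene1.png

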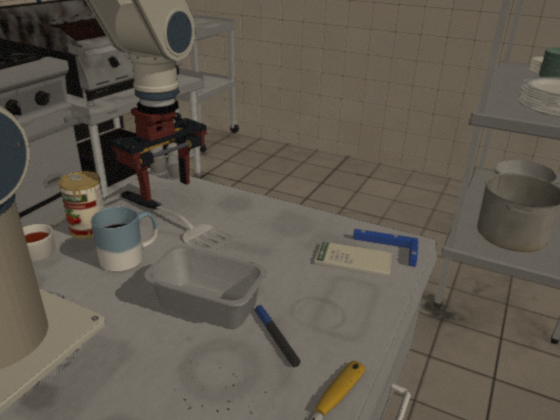

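The fingers, at (145,190) and (185,175), straddle the shaft above (168,205). I'll descend and close.

Emit:
send_rows([
  [0,0,0.03,0,1],
  [0,0,0.02,0,1],
  [0,0,0.012,0,1],
  [0,0,0.008,0,1],
  [0,0,0,0,1],
])

```text
t: 3.7
ee_pos: [404.6, 0.1, 83.3]
orientation: [2.464, 1.947, 0.002]
ft_force: [-0.1, -0.4, 0.8]
width: 88.0
```

Emit:
send_rows([
  [0,0,0,0,1],
  [0,0,0,0,0.5],
  [0,0,0,0,0],
  [0,0,0,0,-0.5],
  [0,0,0,0,-1],
])

```text
t: 4.2
ee_pos: [404.0, 0.1, 82.9]
orientation: [2.464, 1.948, 0.0]
ft_force: [-0.2, -0.3, 0.5]
width: 59.2
```

Emit:
send_rows([
  [0,0,0,0,-1],
  [0,0,0,0,-1],
  [0,0,0,0,-1],
  [0,0,0,0,-1],
  [0,0,0,0,-1],
])

```text
t: 4.7
ee_pos: [403.8, 0.1, 82.6]
orientation: [-2.465, -1.948, 0.0]
ft_force: [-0.1, -0.0, 1.8]
width: 19.5
```

```bash
python3 snap.py 2 top scene
python3 - <<'E'
import cv2
a=cv2.imread("pics/top2.png")[150:275,100:420];b=cv2.imread("pics/scene2.png")[150:290,90:440]
cv2.imwrite("pics/c2.png",cv2.vconcat([cv2.resize(a,(700,273)),cv2.resize(b,(700,280))]))
E
```

```text
4.8 [4.039e+02 1.000e-01 8.260e+01] [-2.465 -1.948  0.   ] yheading -373.35345565525137 [0.4 0.  0.2] 11.227691761769412
```

View pics/c2.png

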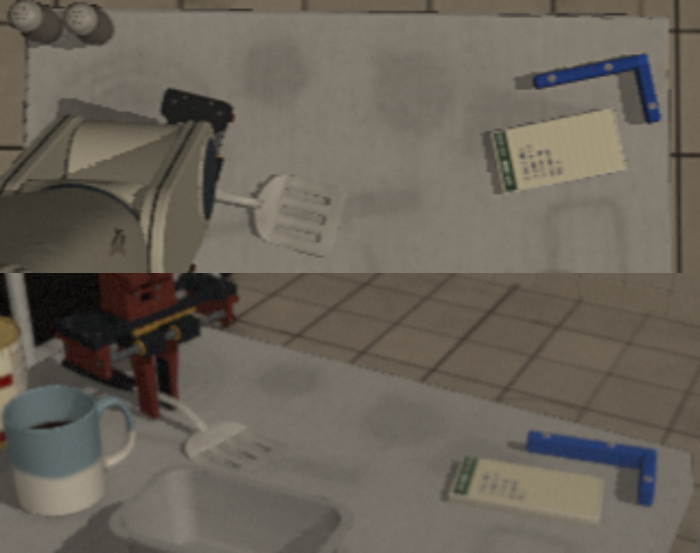

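Emit:
send_rows([
  [0,0,0,0,-1],
  [0,0,0,0,-1],
  [0,0,-0.01,0,-1],
  [0,0,-0.015,0,-1],
  [0,0,-0.015,0,-1],
])

```text
t: 5.3
ee_pos: [403.6, 0.1, 123.5]
orientation: [-2.464, -1.948, 0.001]
ft_force: [0.6, -0.1, -0.8]
width: 9.7
```

Emit:
send_rows([
  [0,0,0,-0.11,-1],
  [0,0,0,-0.11,-1],
  [0,0,0,-0.11,-1],
  [0,0,0,-0.1,-1],
  [0,0,0,0,-1],
])

```text
t: 5.8
ee_pos: [403.9, 0.1, 123.2]
orientation: [1.991, 2.43, 0.0]
ft_force: [0.4, 1.1, -1.0]
width: 9.7
```

```bash
python3 snap.py 3 top scene
python3 - <<'E'
import cv2
a=cv2.imread("pics/top3.png")[150:275,100:420];b=cv2.imread("pics/scene3.png")[150:290,90:440]
cv2.imwrite("pics/c3.png",cv2.vconcat([cv2.resize(a,(700,273)),cv2.resize(b,(700,280))]))
E
```

```text
5.9 [4.039e+02 1.000e-01 1.231e+02] [1.995 2.426 0.   ] yheading 11.1296765319167 [ 0.8  0.2 -1.2] 9.879301908027017
```

View pics/c3.png

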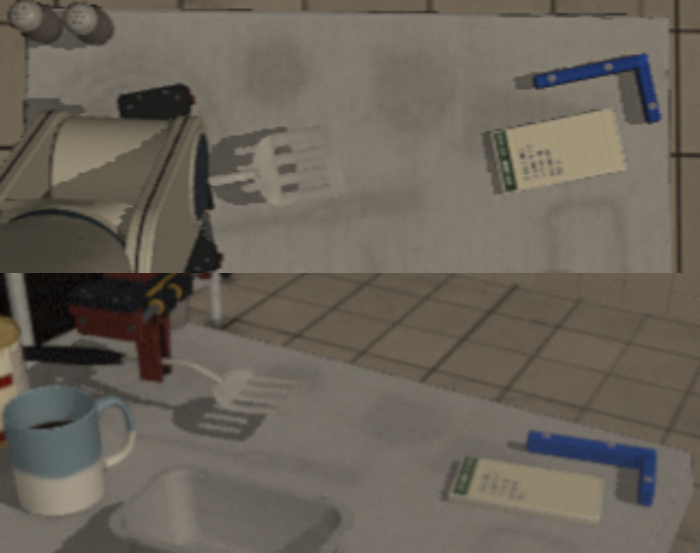

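The turner is held level above the table, with the blade around (305,170) in the upper crop. I'll move it over to the robot side of the pad.

Emit:
send_rows([
  [-0.0273,-0.0118,0,0,-1],
  [-0.0273,-0.0118,0,0,-1],
  [-0.0273,-0.0118,0,0,-1],
  [-0.0273,-0.0118,0,0,-1],
  [-0.0273,-0.0118,0,0,-1],
])

```text
t: 6.4
ee_pos: [372.4, -146.5, 122.9]
orientation: [1.995, 2.427, 0.0]
ft_force: [1.0, -0.0, -1.5]
width: 9.5
```

Emit:
send_rows([
  [-0.0273,-0.0118,0,0,-1],
  [-0.0273,-0.0118,0,0,-1],
  [-0.0273,-0.0118,0,0,-1],
  [-0.0273,-0.0118,0,0,-1],
  [-0.0273,-0.0118,0,0,-1],
])

```text
t: 6.9
ee_pos: [341.1, -292.0, 122.9]
orientation: [-1.996, -2.426, -0.0]
ft_force: [0.1, -0.5, -1.0]
width: 9.6
```

Emit:
send_rows([
  [0,0,0.01,0,-1],
  [0,0,0,0,-1],
])

```text
t: 7.1
ee_pos: [340.9, -290.6, 111.9]
orientation: [-1.995, -2.424, -0.0]
ft_force: [-0.3, -0.4, -1.1]
width: 9.8
```

```bash
python3 snap.py 4 top scene
python3 - <<'E'
import cv2
a=cv2.imread("pics/top4.png")[150:290,200:420];b=cv2.imread("pics/scene4.png")[170:310,190:450]
cv2.imwrite("pics/c4.png",cv2.vconcat([cv2.resize(a,(550,350)),cv2.resize(b,(550,250))]))
E
```

```text
7.2 [ 341.1 -289.7  112.3] [-1.992 -2.427 -0.   ] yheading -348.7510528455234 [ 0.9 -0.8 -1.7] 9.703606085743715
```

View pics/c4.png

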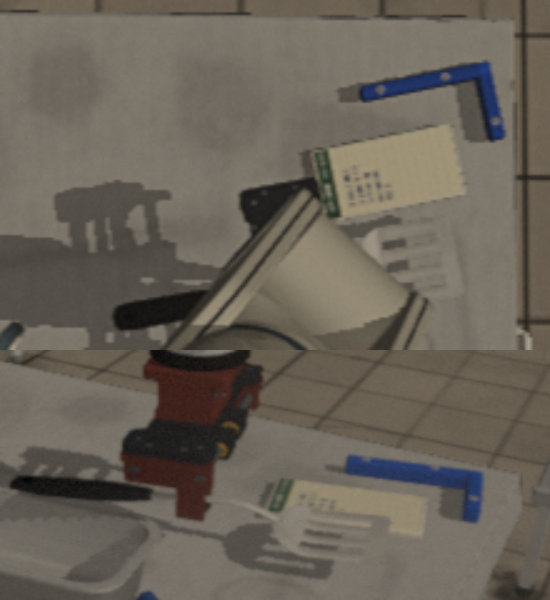

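```bash
cat >> h.py <<'E'
FC=np.array([536.6,-467.5]);EX=np.array([.98,.2]);EY=np.array([-.2,.98])
def fence(w): d=np.asarray(w)-FC; return np.c_[d@EX,d@EY].round(1)
E
python3 - <<'E'
from h import *
im=dict(np.load("top4.npz"))
f=lambda a:[200+a[0]/2.5-.3,150+a[1]/2.5-.3]
print(fence(ray(im,[f((442,220)),f((455,292)),f((380,227))],34)))
print(fence(ray(im,[f((465,192)),f((452,126)),f((341,217)),f((305,153))],9)), fence([[341.1,-289.7]]))
cv2.imwrite("pics/z4.png",cv2.resize(im["color"][195:285,300:400],None,fx=6,fy=6,interpolation=cv2.INTER_CUBIC))
E
```

```text
[[-123.6   62.5]
 [-190.    64.3]
 [-119.   119.5]]
[[-102.4   31. ]
 [ -39.4   30.2]
 [-103.1  149.6]
 [ -38.   170.8]] [[-156.   213.3]]
```

View pics/z4.png

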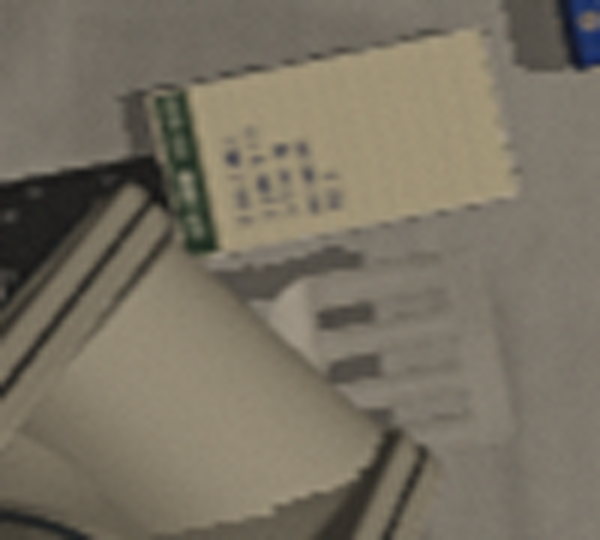

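The blade's edge is at fence x≈-120 and the pad's edge is at ≈-103, so it clears by about 15 mm. I'll lower and push towards the long leg.

Emit:
send_rows([
  [0,0,0.012,0,-1],
  [0,0,0.01,0,-1],
  [0,0,0.005,0,-1],
  [0,0,0.002,0,-1],
  [0,0,0,0,-1],
])

```text
t: 7.7
ee_pos: [341.5, -290.4, 83.2]
orientation: [-1.991, -2.429, -0.0]
ft_force: [-0.1, -0.5, -0.5]
width: 9.6
```

Emit:
send_rows([
  [0,0.006,0,0,-1],
  [0,0.006,0,0,-1],
  [0,0.006,0,0,-1],
  [0,0.006,0,0,-1],
  [0,0,0,0,-1],
])

```text
t: 8.2
ee_pos: [366.2, -286.1, 83.9]
orientation: [1.991, 2.429, 0.0]
ft_force: [-0.2, 0.9, -0.8]
width: 9.8
```

```bash
python3 snap.py 5 top scene
python3 - <<'E'
import cv2
a=cv2.imread("pics/top5.png")[150:290,200:420];b=cv2.imread("pics/scene5.png")[170:310,190:450]
cv2.imwrite("pics/c5.png",cv2.vconcat([cv2.resize(a,(550,350)),cv2.resize(b,(550,250))]))
E
```

```text
8.3 [ 365.4 -285.9   83.7] [ 1.991  2.43  -0.   ] yheading 11.32770363034669 [ 0.3 -0.5 -0.8] 9.485739958998973
```

View pics/c5.png

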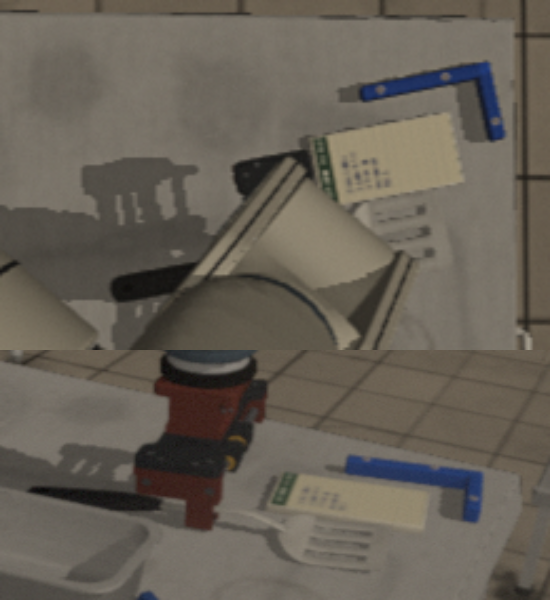

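Emit:
send_rows([
  [0,0,0.0007,0,-1],
  [0,0.006,0,0,-1],
  [0,0.006,0,0,-1],
  [0,0.004,0,0,-1],
  [0,0,0,0,-1],
])

```text
t: 8.8
ee_pos: [381.6, -282.9, 83.0]
orientation: [1.991, 2.429, 0.0]
ft_force: [0.2, 0.1, 0.5]
width: 9.4
```

```bash
cat > pad.py <<'E'
import sys
from h import *
def pad(im):
    h,s,v=cv2.split(cv2.cvtColor(im["color"],cv2.COLOR_BGR2HSV))
    m=((h>15)&(h<45)&(s>45)&(v>120)).astype(np.uint8)
    L=[b for b in blobs(m,300) if 300<b[2][0]<420 and 160<b[2][1]<260]
    b=max(L,key=lambda b:b[1][4]); w=ray(im,np.argwhere(b[0])[:,::-1],9)
    r=cv2.minAreaRect(fence(w).astype(np.float32)); q=cv2.boxPoints(r); q=q[np.argsort(q[:,1])]
    e=q[:2].mean(0); o=q[2:].mean(0); u=(o-e)/np.linalg.norm(o-e)
    print("cream size",np.round(r[1],1),"angle off y deg",np.degrees(np.arctan2(u[0],u[1])).round(1),"centre",(e-1.2*u+67.5*u).round(1),"corners",q.round(1).tolist())
pad(dict(np.load(f"top{sys.argv[1]}.npz")))
E
python3 snap.py 6 top; python3 pad.py 0; python3 pad.py 5; python3 pad.py 6
```

```text
8.85 [ 381.3 -282.9   83. ] [1.991 2.429 0.   ] yheading 11.324655854737372 [ 0.2  0.3 -0.2] 9.77076962997842
cream size [118.9  67.5] angle off y deg 0.1 centre [-70.4  96.9] corners [[-36.70000076293945, 30.600000381469727], [-104.19999694824219, 30.600000381469727], [-36.599998474121094, 149.5], [-104.0999984741211, 149.60000610351562]]
cream size [118.6  67.7] angle off y deg 0.7 centre [-58.5  95.9] corners [[-25.5, 29.200000762939453], [-93.19999694824219, 30.0], [-24.0, 147.8000030517578], [-91.69999694824219, 148.6999969482422]]
cream size [119.   67.6] angle off y deg 0.2 centre [-43.2  94.9] corners [[-9.600000381469727, 28.5], [-77.30000305175781, 28.700000762939453], [-9.199999809265137, 147.5], [-76.80000305175781, 147.6999969482422]]
```

Emit:
send_rows([
  [0,0.004,0,0,-1],
  [0,0.0035,0,0,-1],
  [0,0,0,0,-1],
  [0,-0.008,0,0,-1],
  [0,-0.01,0,0,-1],
])

```text
t: 9.35
ee_pos: [370.1, -285.0, 83.0]
orientation: [1.991, 2.43, -0.0]
ft_force: [-0.3, 0.3, -0.6]
width: 9.7
```

Emit:
send_rows([
  [0,0,-0.01,0,-1],
  [0,0,-0.01,0,-1],
  [0.03,0,0,0,-1],
  [0.035,0,0,0,-1],
  [0.035,0,0,0,-1],
])

```text
t: 9.85
ee_pos: [351.2, -186.5, 104.0]
orientation: [1.992, 2.426, 0.001]
ft_force: [1.2, 0.2, -0.4]
width: 9.9
```

Emit:
send_rows([
  [0.03,0.02,0,0,-1],
  [0,0.03,0,0,-1],
  [0,0.03,0,0,-1],
  [0,0.007,0,0,-1],
  [0,0,0,0,-1],
])

```text
t: 10.35
ee_pos: [431.4, -140.4, 103.7]
orientation: [1.99, 2.429, 0.001]
ft_force: [-0.5, 0.8, -0.9]
width: 9.4
```

```bash
python3 snap.py 7 top scene;python3 pad.py 7
python3 - <<'E'
import cv2,numpy as np
from h import *
from workcell import telemetry
print(fence([telemetry.get_obs()["ee_pos"][:2]]))
a=cv2.imread("pics/top7.png")[150:290,200:420];b=cv2.imread("pics/scene7.png")[170:310,190:450]
cv2.imwrite("pics/c7.png",cv2.vconcat([cv2.resize(a,(550,350)),cv2.resize(b,(550,250))]))
E
```

```text
10.45 [ 429.1 -140.4  103.1] [-1.992e+00 -2.428e+00  1.000e-03] yheading -348.7198655806125 [ 0.3 -0.5 -1.5] 9.746092015021613
cream size [123.6  68.4] angle off y deg 0.4 centre [-35.7  94.8] corners [[-2.0999999046325684, 28.200000762939453], [-70.4000015258789, 28.700000762939453], [-1.100000023841858, 151.8000030517578], [-69.4000015258789, 152.3000030517578]]
[[-39.9 342. ]]
```

View pics/c7.png

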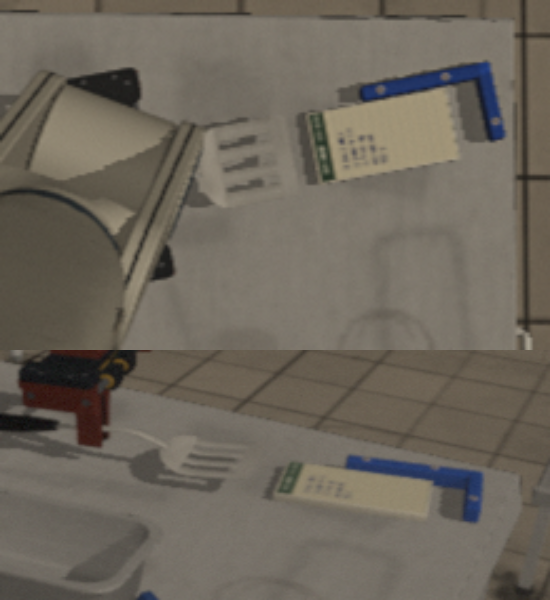

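The pad is now against the long leg at fence x≈-35.7. The blade hovers off its left end with its front edge near (297,165). I'll lower and push towards the short leg.

Emit:
send_rows([
  [0,0,0.01,0,-1],
  [0,0,0.007,0,-1],
  [0,0,0.0033,0,-1],
  [0,0,0,0,-1],
  [0,0,0,0,-1],
])

```text
t: 10.95
ee_pos: [429.2, -140.5, 82.3]
orientation: [-1.991, -2.427, 0.002]
ft_force: [-2.5, -1.5, 6.2]
width: 9.7
```

Emit:
send_rows([
  [-0.007,0,0,0,-1],
  [-0.007,0,0,0,-1],
  [-0.007,0,0,0,-1],
  [-0.007,0,0,0,-1],
  [-0.004,0,0,0,-1],
])

```text
t: 11.45
ee_pos: [436.8, -172.6, 82.4]
orientation: [1.993, 2.428, -0.0]
ft_force: [-0.7, 1.4, -0.8]
width: 9.4
```

```bash
python3 snap.py 8 top scene;python3 pad.py 8
python3 - <<'E'
import cv2,numpy as np
a=cv2.imread("pics/top8.png")[150:290,200:420];b=cv2.imread("pics/scene8.png")[170:310,190:450]
cv2.imwrite("pics/c8.png",cv2.vconcat([cv2.resize(a,(550,350)),cv2.resize(b,(550,250))]))
E
```

```text
11.55 [ 436.9 -172.6   82.5] [1.993 2.428 0.   ] yheading 11.24037024091804 [-1.2  0.  -0. ] 9.953259655510053
cream size [122.2  67.6] angle off y deg 0.5 centre [-35.6  84.1] corners [[-2.4000000953674316, 17.399999618530273], [-70.0, 18.100000381469727], [-1.2000000476837158, 139.6999969482422], [-68.9000015258789, 140.3000030517578]]
```

View pics/c8.png

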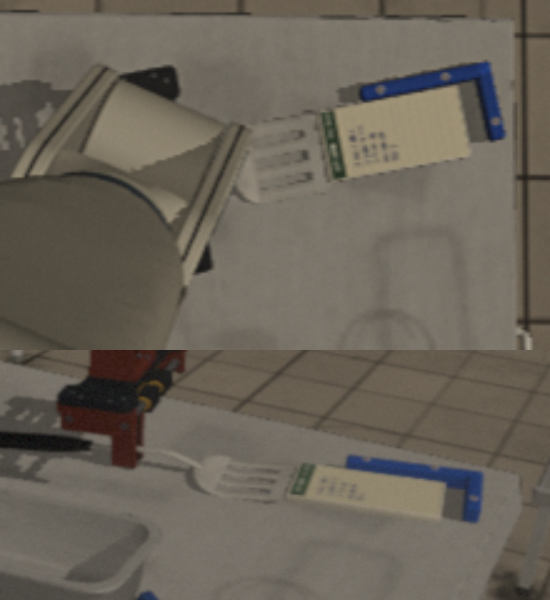

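Emit:
send_rows([
  [-0.005,0,0,0,-1],
  [-0.005,0,0,0,-1],
  [-0.003,0,0,0,-1],
  [0,0,0,0,-1],
  [0,0,0,0,-1],
])

```text
t: 12.05
ee_pos: [439.3, -184.7, 82.7]
orientation: [1.992, 2.429, 0.0]
ft_force: [-0.7, 0.7, -1.1]
width: 9.7
```

```bash
python3 snap.py 9 top scene;python3 pad.py 9
python3 - <<'E'
import cv2,numpy as np
a=cv2.imread("pics/top9.png")[165:245,280:410];b=cv2.imread("pics/scene9.png")[200:290,290:450]
cv2.imwrite("pics/c9.png",cv2.vconcat([cv2.resize(a,(520,320),interpolation=2),cv2.resize(b,(520,270),interpolation=2)]))
E
```

```text
12.15 [ 439.2 -184.5   82.7] [1.992 2.429 0.   ] yheading 11.293384897192496 [ 0.7 -0.1 -1.3] 9.475686332322926
cream size [125.5  67.6] angle off y deg 0.2 centre [-35.5  71.4] corners [[-2.0, 5.0], [-69.5, 5.199999809265137], [-1.5, 130.5], [-69.0999984741211, 130.6999969482422]]
```

View pics/c9.png

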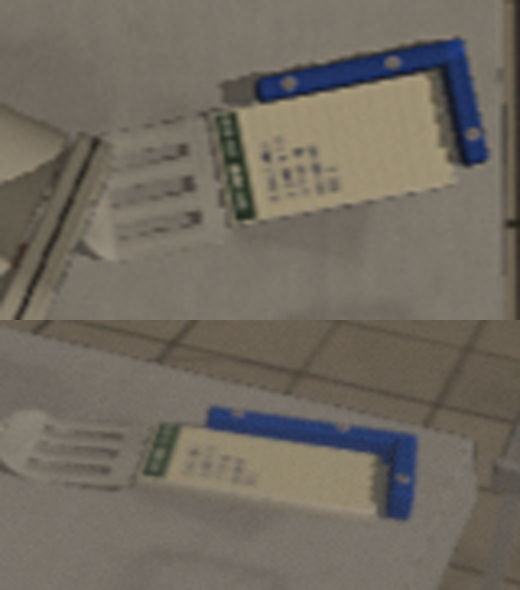

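About 3 mm of gap is left at the short leg. I'll nudge 2.5 mm more, pause, then back off and release.

Emit:
send_rows([
  [-0.0025,0,0,0,-1],
  [0,0,0,0,-1],
  [0,0,0,0,-1],
  [0,0,0,0,-1],
  [0,0,0,0,-1],
])

```text
t: 12.65
ee_pos: [439.7, -187.0, 82.7]
orientation: [1.992, 2.429, 0.0]
ft_force: [-1.0, 0.0, -1.1]
width: 9.3
```

Emit:
send_rows([
  [0.005,0,0,0,-1],
  [0.01,0,0,0,-1],
  [0.015,0,0,0,-1],
  [0.01,0,0,0,-1],
  [0,0,0,0,-1],
])

```text
t: 13.15
ee_pos: [431.0, -146.0, 82.6]
orientation: [-1.989, -2.43, 0.001]
ft_force: [0.4, 0.0, -0.6]
width: 9.5
```

```bash
python3 snap.py 10 top;python3 pad.py 10
```

```text
13.2 [ 431.6 -146.7   82.7] [-1.99  -2.431  0.   ] yheading -348.6054244048343 [ 0.3  0.4 -0.7] 9.627148192623167
cream size [119.4  67.3] angle off y deg 0.2 centre [-35.4  69.1] corners [[-2.0, 2.700000047683716], [-69.30000305175781, 2.9000000953674316], [-1.600000023841858, 122.0999984741211], [-68.9000015258789, 122.30000305175781]]
```

Emit:
send_rows([
  [0,0,0,0,-0.5],
  [0,0,0,0,0],
  [0,0,0,0,0.2],
  [0,0,0,0,0.2],
  [0,0,0,0,0.2],
])

```text
t: 13.7
ee_pos: [431.9, -148.0, 82.7]
orientation: [1.993, 2.429, 0.0]
ft_force: [-0.4, -0.6, 0.7]
width: 46.1
```

Emit:
send_rows([
  [0,0,0,0,0.2],
  [0,0,0,0,0.2],
  [0,0,0,0,0.2],
  [0,0,0,0,0.2],
  [0,0,0,0,0.2],
])

```text
t: 14.2
ee_pos: [431.9, -147.8, 82.7]
orientation: [1.992, 2.429, -0.0]
ft_force: [-0.3, -0.7, -0.1]
width: 52.8
```

Emit:
send_rows([
  [0,0,-0.01,0,0.2],
  [0,0,-0.02,0,0.2],
  [0,0,-0.03,0,0.2],
  [0,0,-0.04,0,0.2],
  [0,0,-0.04,0,0.2],
])

```text
t: 14.7
ee_pos: [431.3, -147.6, 224.4]
orientation: [-1.992, -2.429, 0.0]
ft_force: [0.5, -0.2, -0.6]
width: 52.4
```

Emit:
send_rows([
  [0.02,0,-0.04,0,0.2],
  [0.04,0,0,0,0.2],
  [0.04,0,0,0,0.2],
  [0,0,0,0,0.2],
  [0,0,0,0,0.2],
])

```text
t: 15.2
ee_pos: [412.3, -49.2, 263.4]
orientation: [1.989, 2.431, 0.001]
ft_force: [-0.1, -0.9, 0.1]
width: 52.4
```

```bash
python3 snap.py 11 top scene;python3 pad.py 11
python3 - <<'E'
import cv2,numpy as np
a=cv2.imread("pics/top11.png")[150:290,160:420];b=cv2.imread("pics/scene11.png")[150:310,90:450]
cv2.imwrite("pics/c11.png",cv2.vconcat([cv2.resize(a,(600,323),interpolation=2),cv2.resize(b,(600,267),interpolation=2)]))
E
```

```text
15.3 [412.6 -50.3 263. ] [1.992 2.428 0.   ] yheading 11.282148934472517 [ 0.2 -0.2  0.6] 52.31803468017116
cream size [118.9  67.6] angle off y deg 0.2 centre [-35.5  69.6] corners [[-2.0, 3.200000047683716], [-69.5, 3.4000000953674316], [-1.600000023841858, 122.0999984741211], [-69.0999984741211, 122.30000305175781]]
```

View pics/c11.png

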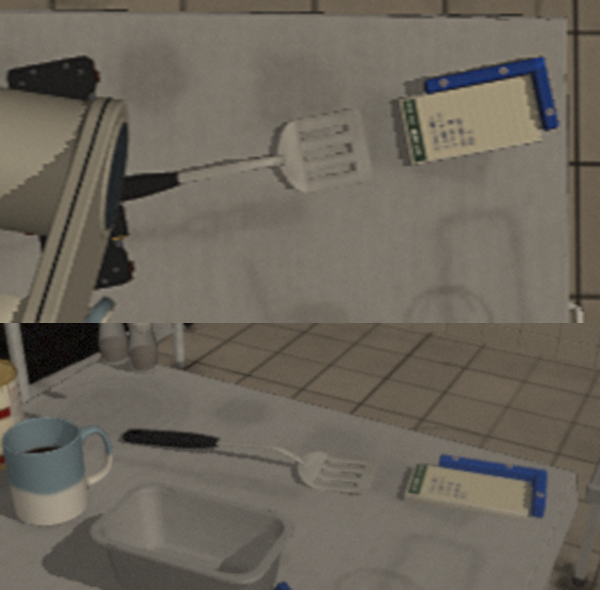

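The turner lies flat with its blade edge at (368,150), about 38 mm clear of the pad. The pad sits in the corner at (475,120), and the gripper is clear.

```bash
python3 -c "
from workcell import ctrl
print(ctrl.close_job())"
```

```text
the job is handed in; nothing more can be done
None
```

The pad is home in the corner of the fence and the job is handed in, at about 15 s of the 42 s allowed. I gripped the turner by its shaft and slid the pad against the long leg with the blade's side edge. Then I slid it to the short leg with the front edge, backed off about 4 cm, opened the gripper and lifted clear.

- **Pad:** the last top image put its centre at x ≈ -35.5 mm and y ≈ 69.6 mm in the fence frame, 0.2° off parallel. That is inside the limits, with estimated gaps of 1–3 mm. I found the fence corner from the camera image, so allow about 2 mm of error.
- **Turner:** it lies flat, about 38 mm from the pad by eye. I saw no sign of the gripper touching the pad.
- **Forces:** readings at the end of each move showed 10 N or less at the wrist. The highest was about 7 N, when lowering the blade for the second push.

No check failed or disagreed, but the hand-in reports no verdict.

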